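# Stow the last fuel sample and shut the sample chest

### The job

Stand the white-capped sample vial upright on the floor of any empty cell in the front row of the aluminium sample chest. Then press the red thumb plate at the knee of the lid stay so that the stay unlocks and folds past straight, while the lid still stands up, and lower the lid gently and without letting it drop, until it is fully shut. Leave the other vials standing in their cells and do not disturb the beaker or the pipette bulb.

Things in the scene. Friction and masses are not known exactly. Their poses are not given: they have to be found in the camera images.
- chest: Aluminium sample chest screwed to the worktop, 190 (x) by 250 (y) by 78 mm high to the rim, walls 5 mm. Origin at the centre of its underside; x to its back (hinge side, away from the robot), y to its left, z up. Inside a dark grid of 3 rows (front to back) by 4 columns of cells, dividers 34 mm high; the stay has a free strip 38 mm wide along the right wall.
- vial_1: The loose 20 ml sample vial with the WHITE screw cap, standing on the worktop to the left of the chest: body 28 mm diameter up to 48 mm, cap 24 mm diameter from 48 to 60 mm. 35 g. Origin at the centre of its underside, z up.
- vial_0: Bystander: black-capped 20 ml sample vial, 28 mm diameter, 60 mm tall, already standing in a cell of the chest; origin at the centre of its underside, z up. Must stay there, upright.
- vial_2: Bystander: black-capped 20 ml sample vial, 28 mm diameter, 60 mm tall, already standing in a cell of the chest; origin at the centre of its underside, z up. Must stay there, upright.
- vial_3: Bystander: black-capped 20 ml sample vial, 28 mm diameter, 60 mm tall, already standing in a cell of the chest; origin at the centre of its underside, z up. Must stay there, upright.
- beaker: Bystander: small clear beaker, 50 mm diameter, 59 mm tall, on the worktop to the right of the chest; origin at the centre of its underside.
- pipette_bulb: Bystander: red rubber pipette bulb, 53 mm diameter, 76 mm tall, on the worktop at the left; origin at the centre of its underside.
- lid (a joint): Angle of the lid about its hinge on the rear rim: 1.36 rad standing open as found, 0 fully shut. Lid 190 by 250 mm, a shallow tray 24 mm thick, 0.4 to 0.6 kg. While the stay is locked the lid cannot be lowered. With the stay broken, friction still holds the lid near upright, but below about 1 rad it falls if let go.
- knee (a joint): Fold angle of the stay: two flat steel links (lower 58, upper 99 mm) inside the chest's right wall. 0 = locked on its stop, 10 degrees over centre, knee bulging up and to the front; 0.17 rad = dead straight; above that it is broken and folds as the lid comes down (about 3.0 rad shut). Friction 0.08 N m: it stays where left; a few N on the plate move it.
- knee_pad (a point): Centre of the outer face of the red ribbed thumb plate, 24 by 26 mm, on the knee; about 45 mm above the rim when locked, its normal leaning 35 degrees from vertical to the chest's front. Press it along chest (+x, -z), 35 degrees from vertical; dead straight after about 6 mm; 18 to 24 mm leaves the stay well broken (0.6 to 0.9 rad), the lid about 0.1 rad lower, still up.
- lid_handle (a point): Middle of the black round bar of the lid's handle: 12 mm diameter, 100 mm long, parallel to the hinge (chest y), its centre 37 mm off the lid's front edge, an arm at each end. Topmost part of the open lid (about 300 mm above the worktop); with the lid shut it stands in front of the chest at 90 mm height.
- lid_hinge (a point): Middle of the lid's hinge line, on the rear rim of the chest (78 mm above the worktop); the line runs along the chest's y. The handle bar moves about it on a circle of 227 mm radius; seen from the side, the bar stands 0.053 rad above the lid's joint angle (lid shut: bar 12 mm above the hinge line).
- cell_a (a point): Centre of the floor of the leftmost cell of the front row, empty at the start. Clear space 54 mm (chest x) by 44 mm (chest y), floor 6 mm above the worktop, dividers 28 mm high above the floor (tops 34 mm above the worktop).
- cell_b (a point): Centre of the floor of the second from left cell of the front row, empty at the start. Clear space 54 mm (chest x) by 44 mm (chest y), floor 6 mm above the worktop, dividers 28 mm high above the floor (tops 34 mm above the worktop).
- cell_c (a point): Centre of the floor of the third from left cell of the front row, empty at the start. Clear space 54 mm (chest x) by 44 mm (chest y), floor 6 mm above the worktop, dividers 28 mm high above the floor (tops 34 mm above the worktop).
- cell_d (a point): Centre of the floor of the rightmost (next to the stay's strip) cell of the front row, empty at the start. Clear space 54 mm (chest x) by 44 mm (chest y), floor 6 mm above the worktop, dividers 28 mm high above the floor (tops 34 mm above the worktop).
Things that resemble listed ones, but are neither listed nor needed, are in the scene too. What is shaped like the vial_1 but blue or orange is not meant.

How it is judged:
By the outcome, as a careful person would: the job done as asked, in the order asked, and still so for the second after the job is handed in, with the robot touching nothing.
It also fails if it takes over 70 s, if anything falls off the work surface, if the arm or the gripper's body presses on something with over 40 N, if the wrist force passes 120 N, or if a joint passes its speed limit or range.

### The arm

A 6-joint arm with a two-finger parallel gripper is mounted at the origin on a cart in front of the work surface, level with it; the furniture and walls round the work are solid. World frame = base frame: x ahead of the robot, y to its left, z up, the work surface at z = 0. Lengths are in m, angles in rad, forces in N, time in s.
With the tool pointing down it reaches from about 0.225 to 0.875 m from the base axis. Payload 3.4 kg.
Tool frame: the origin (TCP) lies midway between the tips of the shut fingers; the grasp point (between the pads) lies 19 mm behind it (manip.pinch_z is the distance from the TCP to the grasp point, in m); z points along the fingers, y is the line along which they close (so a half turn about z gives the same grasp; the last joint's range is limited). The gripper opens to 85 mm and grips with 20 to 120 N. Pads are 22 mm wide; open, the fingers measure 114 mm over their backs; the gripper's body (76 mm by 85 mm) begins 54 mm behind the grasp point. The pads swing forward as they close: fully open they stand 13 mm farther back than shut.
Start: joints at [-1.443, 0.276, 1.505, -0, 1.361, -0.121], TCP at [0.142, -0.557, 0.194] pointing down, gripper open.
Joint ranges: [-2.89, 2.89], [-0.75, 2.08], [0.22, 2.7], [-1.18, 4.32], [0.11, 2.71], [-2.7, 2.7]. Speed limits (rad/s): [2.57, 2.57, 3.14, 3.14, 3.14, 3.14].

### API

Orientations are given as a unit quaternion [w, x, y, z].
In Python, from rig import manip gives the robot as it stands.
- The arm moves only by the tool carry_out, never from a script. Its arguments are lists of equal length, an entry for each row: "delta_pos": the shift along the tool's x, y, z scaled (see below), a list of three; "turn": the turn, a rotation vector about the tool's x, y, z scaled (see below), a list of three; "claw": the closure, from -1 (fully open) to 1 (shut). A call has 1 to 12 rows; each row is the pose to reach, as a shift and turn from the pose commanded when the call began, along the tool's axes at that moment; what a row does not reach only later rows make up. The controller multiplies each number of a shift by 400 mm and each number of a turn by 30 degrees. A row lasts 1/10 s, in which the tool goes at most 50 mm and 8.59 degrees, less where a joint would pass 70% of its speed; a pose out of reach is approached as far as the arm can. A call with a number of a shift or a turn outside -1 to 1 is refused whole. A call with a gripper value outside its range is refused whole. The fingers move at their own pace and stop on an object; "force" is the grip in N (left out, the last holds). Time passes only in rows, so rows that repeat a pose let the fingers close. It gives the time, the measured TCP pose, the force, the opening and the grip force at its end, in the units of the state.
- manip.get_state(): the state, without advancing time (a new reading comes with each control period).
- manip.get_image(name): name is "scene" or "side" or "wrist"; returns a dict with "image" (480x640x3 uint8, red, green, blue), "z_map" (480x640 float32, m along the optical axis (not along the pixel's ray), 0 where there is no reading), "fx", "fy", "cx", "cy" (pixels), "world_to_cam" (4x4, takes a point from world to camera coordinates). Camera axes: x right, y down, z forward; pixel columns grow to the right and rows downward; lengths in m; the calibration is good to about 2 mm. A picture is of the moment at which its call begins.
- manip.sign_off(): hands the job in; it is judged then, once.
Trained networks look in the newest picture that a camera, given by its name, has taken for a name from the list of things; names that differ only in an ending like _2 or _b are one class to them, and where a whole thing is asked for, a point or a joint stands for the part that bears it (a point fixed in the world has none). Each returns a list of dicts, best first, with "score" (0 to 1); they miss things now and then, are a little off and sometimes report something else, mostly with a low value. They report only what shows in the picture. A call takes as long as a camera call. They do not tell look-alikes from the thing itself.
- manip.spot_in(camera, query): "point" ([x, y, z] in m, in world coordinates, good to about 4 mm: the middle of the surface that is visible of it).
- manip.place_of(camera, query): "point" ([x, y, z] in m, in world coordinates, good to about 4 mm: a listed point, or the origin of a listed thing).
The state is a dict: "clock": time; "qpos": joint angles; "qd": joint speeds; "effort": joint torques, N m; "position": TCP position; "ee_rot": TCP orientation; "contact_force": force on the tool from outside, world axes, zero at the start; "moment": the same for the moment, N m; "width": finger opening in m; "gripper_force": force on a finger pad.
Only numpy, scipy, OpenCV 4.12 (cv2) and the standard library are available. Lean on these libraries where they do the work, as an engineer would, in place of code of your own. Each camera call takes 0.05 s, during which the arm holds its last target. There are 200 camera calls.

## Working session

There is one attempt and no reset: what is moved stays moved. The work goes in short steps, Python scripts to look and compute and a tool call to move; the robot and the scene stay as the last step left them, time stands still between calls to the robot, and variables do not carry over. Pictures are saved under pics/ and viewed, at most 10 in all, crops included, and the job is handed in when it is done.

Besides the shell and the picture viewer there is one more tool, called after "Request:" as name(argument=value, ...) on one line, values as JSON. carry_out: Moves the arm, as the interface text tells. Shifts and turns lie within -1 to 1; 1 stands for 400 mm of shift or 30 degrees of turn. Its arguments: {"type":"object","properties":{"delta_pos":{"type":"array","items":{"type":"array","items":{"type":"number","minimum":-1,"maximum":1}}},"turn":{"type":"array","items":{"type":"array","items":{"type":"number","minimum":-1,"maximum":1}}},"claw":{"type":"array","items":{"type":"number"}},"force":{"type":"number"}},"required":["delta_pos","turn","claw"]}

```bash
ls; mkdir -p pics; cat > h.py <<'E'
from rig import manip
import numpy as np, cv2
def snap(cam,fn=None):
    d=manip.get_image(cam)
    if fn: cv2.imwrite('pics/'+fn,d['image'][:,:,::-1])
    return d
def world(d,u,v,z=None):
    z=d['z_map'][int(v),int(u)] if z is None else z
    p=np.array([(u-d['cx'])/d['fx']*z,(v-d['cy'])/d['fy']*z,z,1])
    return (np.linalg.inv(d['world_to_cam'])@p)[:3]
def pix(d,p):
    c=d['world_to_cam']@np.r_[p,1]; return np.array([d['fx']*c[0]/c[2]+d['cx'],d['fy']*c[1]/c[2]+d['cy']])
E
python3 - <<'E'
from h import *
a=snap('scene','s0.png'); b=snap('side','d0.png')
np.set_printoptions(precision=3,suppress=True)
s=manip.get_state();print(s,manip.pinch_z)
for c,d in(('scene',a),('side',b)):
    for q in ['chest','vial_1','beaker','pipette_bulb','knee_pad','lid_handle','lid_hinge','cell_a']:
        for r in manip.place_of(c,q)[:5]: print(c,q,round(r['score'],2),np.array(r['point']),pix(d,r['point']).astype(int))
E
```

```text
pics
{'clock': 0.1, 'qpos': array([-1.443,  0.277,  1.506,  0.   ,  1.361, -0.121]), 'qd': array([ 0.001, -0.002, -0.003, -0.   , -0.001,  0.   ]), 'effort': array([  0.001, -41.77 , -24.64 ,  -0.   ,   0.006,   0.   ]), 'position': array([ 0.142, -0.557,  0.194]), 'ee_rot': array([-0.001,  0.992,  0.124,  0.   ]), 'contact_force': array([ 0.121, -0.016,  0.241]), 'moment': array([ 0.011, -0.033, -0.041]), 'gripper_force': 0.0, 'width': 0.08537740006859443} 0.0187
scene chest 0.8 [ 0.585 -0.088  0.001] [323 306]
scene vial_1 0.86 [0.491 0.149 0.004] [260 368]
scene vial_1 0.78 [ 0.381  0.219 -0.005] [264 420]
scene vial_1 0.67 [ 0.426  0.166 -0.001] [274 391]
scene vial_1 0.6 [ 0.646 -0.101  0.006] [311 291]
scene vial_1 0.52 [ 0.588 -0.048  0.003] [309 311]
scene beaker 0.87 [ 0.5   -0.317 -0.005] [420 291]
scene pipette_bulb 0.63 [0.474 0.289 0.001] [200 405]
scene knee_pad 0.67 [ 0.57  -0.189  0.126] [364 246]
scene knee_pad 0.5 [ 0.522 -0.09   0.004] [343 317]
scene lid_hinge 0.63 [ 0.68  -0.102  0.078] [302 258]
scene lid_hinge 0.52 [ 0.591 -0.046  0.002] [307 311]
scene cell_a 
[... 193 characters left out ...]
chest 0.73 [ 0.645 -0.109  0.003] [370 296]
side chest 0.62 [ 0.586 -0.087  0.003] [346 298]
side vial_1 0.75 [0.378 0.223 0.001] [231 269]
side vial_1 0.63 [ 0.646 -0.111  0.001] [370 297]
side vial_1 0.57 [ 0.588 -0.049  0.006] [340 290]
side vial_1 0.55 [0.645 0.003 0.007] [348 278]
side beaker 0.96 [ 0.5   -0.316 -0.004] [367 353]
side pipette_bulb 0.21 [ 0.644 -0.096  0.304] [371 190]
side knee_pad 0.84 [ 0.565 -0.186  0.124] [362 275]
side lid_handle 0.85 [ 0.644 -0.095  0.3  ] [371 191]
side lid_hinge 0.74 [ 0.679 -0.098  0.081] [379 266]
side cell_a 0.88 [ 0.518 -0.144  0.004] [335 314]
side cell_a 0.8 [ 0.533 -0.036  0.005] [320 294]
side cell_a 0.22 [ 0.642 -0.099  0.305] [371 190]
```

View pics/s0.png

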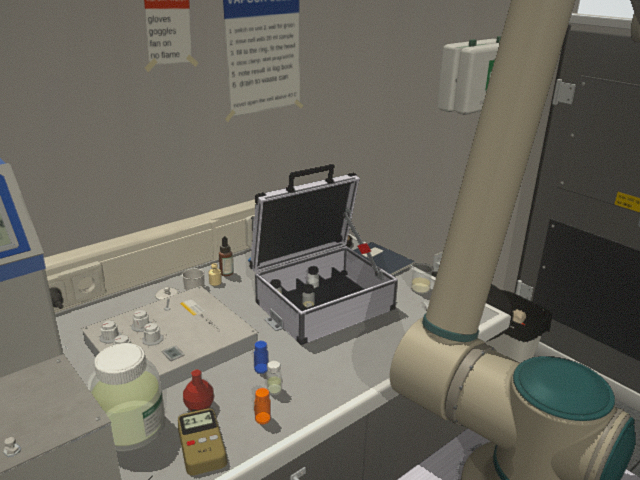

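```bash
python3 - <<'E'
import cv2
a=cv2.imread('pics/s0.png')[330:440,180:330]; b=cv2.imread('pics/d0.png')[160:400,200:440]
cv2.imwrite('pics/c0.png',cv2.resize(a,None,fx=4,fy=4,interpolation=2)); cv2.imwrite('pics/c1.png',cv2.resize(b,None,fx=2.5,fy=2.5,interpolation=2))
E
```

```text
(no output)
```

View pics/c0.png

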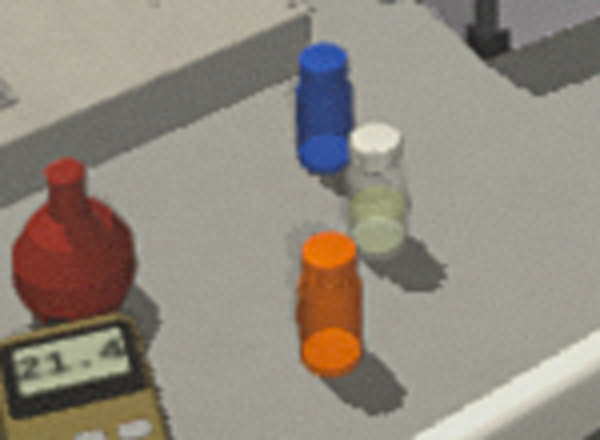

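View pics/c1.png

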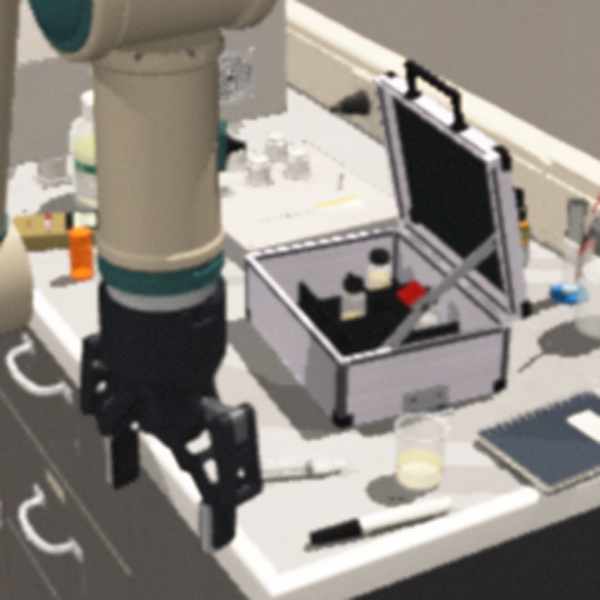

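The white-capped vial is at about (274,376) in the scene view. Its look-alikes are blue at (261,357) and orange at (263,405). The crop shows that only the middle one has a white cap and a clear body, so that is vial_1, at about (0.426, 0.166). Next I'll refine the chest pose.

```bash
python3 - <<'E'
from h import *
np.set_printoptions(precision=4,suppress=True)
for c in('scene','side'):
    d=snap(c); z=d['z_map']; v,u=np.mgrid[0:480,0:640]
    P=np.stack([(u-d['cx'])/d['fx']*z,(v-d['cy'])/d['fy']*z,z,np.ones_like(z)],-1)@np.linalg.inv(d['world_to_cam']).T
    P=P[...,:3]; ok=(z>0)&(P[...,0]>.4)&(P[...,0]<.8)&(P[...,1]>-.28)&(P[...,1]<.12)
    r=P[ok&(abs(P[...,2]-.078)<.004)]
    (cx,cy),wh,an=cv2.minAreaRect(r[:,:2].astype(np.float32)); print(c,len(r),(cx,cy),wh,an)
    if c=='scene':
        m=ok&(P[...,2]>.015)&(P[...,2]<.065)&(P[...,0]<.53)&(P[...,1]>-.19)&(P[...,1]<.02)
        f=P[m]; k=np.polyfit(f[:,1],f[:,0],1); res=f[:,0]-np.polyval(k,f[:,1]); g=f[abs(res)<.008]; k=np.polyfit(g[:,1],g[:,0],1); print('front',len(f),len(g),k,np.arctan(k[0]))
    m=ok&(P[...,2]>.285)&(P[...,2]<.32); print('handle',m.sum(),P[m].mean(0))
    im=d['image'].astype(int)
    w=(z>0)&(abs(P[...,0]-.426)<.03)&(abs(P[...,1]-.166)<.03)&(P[...,2]>.056)&(P[...,2]<.066); print('cap',w.sum(),P[w].mean(0) if w.any() else 0)
    red=ok&(im[...,0]>120)&(im[...,1]<60)&(P[...,2]>.08)&(P[...,2]<.16); print('red',red.sum(),P[red].mean(0),P[red].min(0),P[red].max(0))
    for q in ['chest','lid_hinge','lid_handle','knee_pad','vial_1','vial_0','cell_a']:
        print(q,[np.array(x['point']).round(3).tolist() for x in manip.place_of(c,q) if x['score']>.45])
E
```

```text
scene 1094 (0.5867882966995239, -0.09182235598564148) (0.2550542950630188, 0.19946111738681793) 83.99410247802734
front 1572 1572 [0.1021 0.5005] 0.1017549156212056
handle 320 [ 0.6423 -0.0928  0.303 ]
cap 105 [0.4259 0.1657 0.0596]
red 71 [ 0.5685 -0.1865  0.1242] [ 0.5539 -0.1997  0.1165] [ 0.58   -0.1727  0.1318]
chest [[0.583, -0.091, 0.002], [0.646, -0.097, 0.303]]
lid_hinge [[0.682, -0.098, 0.078], [0.523, -0.142, 0.008]]
lid_handle [[0.646, -0.094, 0.3]]
knee_pad [[0.571, -0.188, 0.124]]
vial_1 [[0.491, 0.15, 0.003], [0.38, 0.219, -0.004], [0.647, -0.102, 0.006], [0.425, 0.169, 0.002], [0.588, -0.048, 0.005]]
vial_0 [[0.491, 0.15, 0.003], [0.38, 0.219, -0.004], [0.647, -0.102, 0.006], [0.425, 0.169, 0.002], [0.588, -0.048, 0.005]]
cell_a [[0.537, 0.008, -0.0], [0.524, -0.04, 0.002], [0.523, -0.141, 0.01]]
side 617 (0.5918125510215759, -0.09409625828266144) (0.26053935289382935, 0.2097180336713791) 84.27590942382812
handle 164 [ 0.6405 -0.1072  0.3014]
cap 0 0
red 60 [ 0.5672 -0.1919  0.1223] [ 0.5574 -0.2073  0.1153] [ 0.577  -0.176   0.1306]
chest [[0.587, -0.087, 0.002]]
lid_hinge [[0.679, -0.098, 0.081]]
lid_handle [[0.643, -0.1, 0.304]]
knee_pad [[0.564, -0.185, 0.122]]
vial_1 [[0.377, 0.221, 0.0], [0.648, -0.11, 0.004], [0.522, -0.091, 0.005], [0.587, -0.047, 0.005], [0.65, 0.003, 0.003]]
vial_0 [[0.377, 0.221, 0.0], [0.648, -0.11, 0.004], [0.522, -0.091, 0.005], [0.587, -0.047, 0.005], [0.65, 0.003, 0.003]]
cell_a [[0.538, 0.011, 0.008], [0.52, -0.089, 0.008], [0.532, -0.034, -0.0], [0.521, -0.14, 0.005]]
```

Request:
carry_out(delta_pos=[[0.566,-0.788,0],[0.566,-0.788,0],[0.566,-0.788,0],[0.566,-0.788,0],[0.566,-0.788,0],[0.566,-0.788,0],[0.566,-0.788,0],[0.566,-0.788,0],[0.566,-0.788,0]], turn=[[0,0,0.673],[0,0,0.673],[0,0,0.673],[0,0,0.673],[0,0,0.673],[0,0,0.673],[0,0,0.673],[0,0,0.673],[0,0,0.673]], claw=[-1,-1,-1,-1,-1,-1,-1,-1,-1])

```text
clock: 2.6
position: [0.2839, -0.1916, 0.1944]
ee_rot: [-0.001, 0.999, -0.049, 0.0]
contact_force: [0.1, -0.8, -0.4]
width: 0.0856
gripper_force: 0.0
```

```bash
cat >> h.py <<'E'
from scipy.spatial.transform import Rotation as Ro
yaw=-.103; X=np.array([np.cos(yaw),np.sin(yaw),0]); Y=np.array([-np.sin(yaw),np.cos(yaw),0]); Z=np.array([0,0,1.])
C=np.array([.5868,-.090,0])
def rot(): w,x,y,z=manip.get_state()['ee_rot']; return Ro.from_quat([x,y,z,w]).as_matrix()
def frame(zt,yt):  # tool z and y axes
    zt=zt/np.linalg.norm(zt); xt=np.cross(yt,zt); xt/=np.linalg.norm(xt); return np.stack([xt,np.cross(zt,xt),zt],1)
def go(*targets,R=None):
    s=manip.get_state(); R0=rot()
    if R is not None: print('turn',(Ro.from_matrix(R0.T@R).as_rotvec()/np.radians(30)).round(3))
    for t in targets:
        d=R0.T@(np.array(t)-s['position'])/.4; print('d',d.round(4),'rows',np.linalg.norm(d)*8)
    print('pos',s['position'].round(4),'t',round(s['clock'],2),'q',s['qpos'].round(2),'F',s['contact_force'].round(1),s['width'],s['gripper_force'])
E
python3 - <<'E'
from h import *
go([.426,.167,.15],[.426,.167,.027],R=frame(-Z,-Y))
E
```

```text
turn [-0.004 -0.002  0.011]
d [ 0.2663 -0.9266  0.1131] rows 7.7657586234151585
d [ 0.2661 -0.926   0.4206] rows 8.410221206456301
pos [ 0.2839 -0.1916  0.1944] t 2.6 q [-0.8  -0.09  1.92  0.    1.31  0.87] F [ 0.1 -0.8 -0.4] 0.08557640761424705 0.0
```

Request:
carry_out(delta_pos=[[0.266,-0.926,0.1],[0.266,-0.926,0.1],[0.266,-0.926,0.1],[0.266,-0.926,0.1],[0.266,-0.926,0.1],[0.266,-0.926,0.1],[0.266,-0.926,0.1],[0.266,-0.926,0.1],[0.266,-0.926,0.1]], turn=[[0,0,0],[0,0,0],[0,0,0],[0,0,0],[0,0,0],[0,0,0],[0,0,0],[0,0,0],[0,0,0]], claw=[-1,-1,-1,-1,-1,-1,-1,-1,-1])

```text
clock: 3.5
position: [0.43, 0.1645, 0.1537]
ee_rot: [-0.001, 0.999, -0.05, 0.001]
contact_force: [-0.9, -1.2, -0.0]
width: 0.0855
gripper_force: 0.0
```

```bash
python3 - <<'E'
from h import *
d=snap('wrist','w1.png'); z=d['z_map']; v,u=np.mgrid[0:480,0:640]
P=(np.stack([(u-d['cx'])/d['fx']*z,(v-d['cy'])/d['fy']*z,z,np.ones_like(z)],-1)@np.linalg.inv(d['world_to_cam']).T)[...,:3]
w=(z>0)&(abs(P[...,0]-.426)<.03)&(abs(P[...,1]-.166)<.03)&(P[...,2]>.056)&(P[...,2]<.066)
print(w.sum(), P[w].mean(0) if w.any() else 0)
if w.any(): print((P[w].min(0)+P[w].max(0))/2, d['image'][w].mean(0))
for q in manip.place_of('wrist','vial_1')[:4]: print(q)
go([.426,.167,.027])
E
```

```text
576 [0.42724204 0.16508695 0.05998702]
[0.42700869 0.1650605  0.05906231] [174.16840278 178.37152778 177.03819444]
{'point': [0.4915, 0.1444, -0.0002], 'score': 0.91}
{'point': [0.3849, 0.2241, -0.0014], 'score': 0.87}
{'point': [0.4256, 0.1613, 0.0013], 'score': 0.66}
d [-0.0058 -0.0149  0.317 ] rows 2.539214993726947
pos [0.4278 0.161  0.1538] t 3.6 q [ 0.21  0.13  1.81 -0.    1.21  1.88] F [-0.4 -0.1  0.3] 0.08530669965614296 0.0
```

View pics/w1.png

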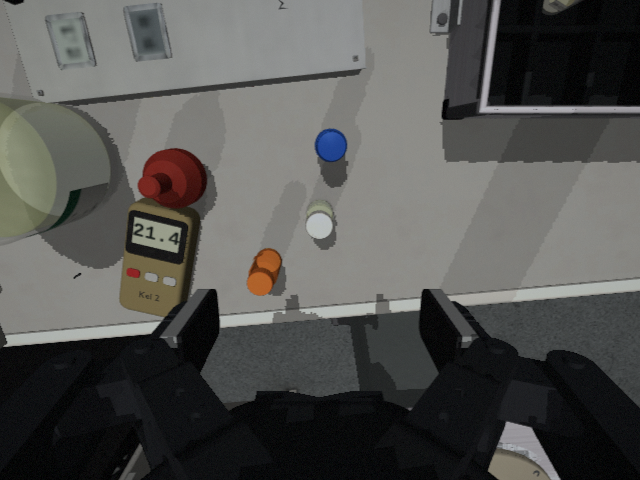

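The white cap is at (320,222), between the blue vial at (331,145) and the orange one at (265,272). Both fingers will clear the neighbours.

Request:
carry_out(delta_pos=[[0,0,0.1],[0,0,0.18],[0,0,0.18],[0,0,0.18]], turn=[[0,0,0],[0,0,0],[0,0,0],[0,0,0]], claw=[-1,-1,-1,-1])

```text
clock: 4.0
position: [0.4276, 0.16, 0.0827]
ee_rot: [0.0, 0.999, -0.053, -0.0]
contact_force: [-0.5, 0.6, 0.9]
width: 0.0851
gripper_force: 0.0
```

```bash
python3 - <<'E'
from h import *
go([.427,.166,.027])
E
```

```text
d [-0.003  -0.0149  0.1394] rows 1.1214855875851462
pos [0.4276 0.16   0.0827] t 4.0 q [ 0.21  0.2   1.92 -0.    1.03  1.88] F [-0.5  0.6  0.9] 0.08512306699210297 0.0
```

Request:
carry_out(delta_pos=[[-0.003,-0.015,0.07],[-0.003,-0.015,0.139],[-0.003,-0.015,0.139],[-0.003,-0.015,0.139],[-0.003,-0.015,0.139],[-0.003,-0.015,0.139],[-0.003,-0.015,0.139],[-0.003,-0.015,0.139],[-0.003,-0.015,0.139],[-0.003,-0.015,0.139]], turn=[[0,0,0],[0,0,0],[0,0,0],[0,0,0],[0,0,0],[0,0,0],[0,0,0],[0,0,0],[0,0,0],[0,0,0]], claw=[-1,-1,-1,1,1,1,1,1,1,1], force=25)

```text
clock: 5.0
position: [0.4269, 0.1674, 0.0267]
ee_rot: [0.0, 0.999, -0.052, 0.0]
contact_force: [0.1, 0.2, -0.0]
width: -0.0003
gripper_force: 0.0
```

```bash
python3 - <<'E'
from h import *
go([.427,.166,.15],[.529,-.037,.15])
E
```

```text
d [ 0.0006  0.0036 -0.3082] rows 2.4656150260575904
d [ 0.3066  0.482  -0.3081] rows 5.192725835710553
pos [0.4269 0.1674 0.0267] t 5.0 q [ 0.22  0.27  1.99 -0.    0.88  1.9 ] F [ 0.1  0.2 -0. ] -0.00029994722033963196 0.0
```

```bash
python3 - <<'E'
from h import *
a=snap('scene'); w=snap('wrist')
i=cv2.resize(a['image'][330:440,180:330],(600,440),interpolation=2); cv2.imwrite('pics/m1.png',np.hstack([i[:,:400],cv2.resize(w['image'],(400,440))])[:,:,::-1])
for c in('scene','wrist'):
    for q in manip.place_of(c,'vial_1')[:6]: print(c,q)
E
```

```text
scene {'point': [0.4938, 0.1511, 0.0039], 'score': 0.79}
scene {'point': [0.3802, 0.2197, -0.0053], 'score': 0.7}
scene {'point': [0.4257, 0.1659, -0.0016], 'score': 0.69}
scene {'point': [0.6477, -0.1039, 0.0034], 'score': 0.63}
scene {'point': [0.5909, -0.0488, 0.0058], 'score': 0.6}
scene {'point': [0.5835, -0.0932, 0.0012], 'score': 0.22}
wrist {'point': [0.4268, 0.1607, -0.0001], 'score': 0.93}
wrist {'point': [0.4892, 0.1489, 0.0033], 'score': 0.73}
wrist {'point': [0.3817, 0.2258, -0.0023], 'score': 0.67}
```

View pics/m1.png

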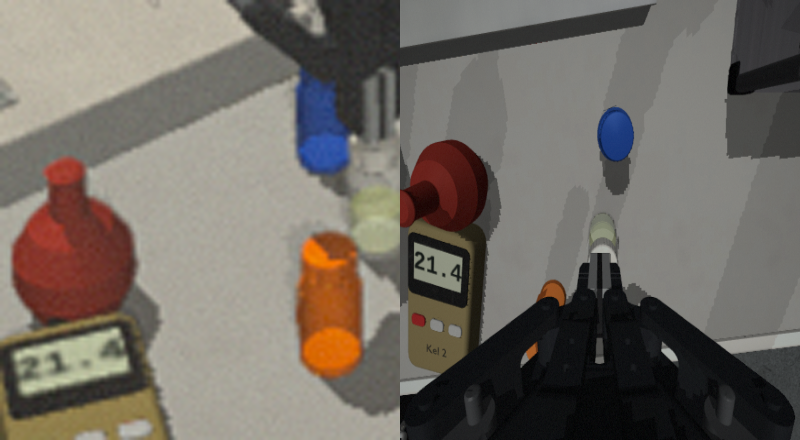

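```bash
python3 - <<'E'
from h import *
np.set_printoptions(precision=4,suppress=True)
for c in('scene','wrist'):
    d=snap(c); z=d['z_map']; v,u=np.mgrid[0:480,0:640]
    P=(np.stack([(u-d['cx'])/d['fx']*z,(v-d['cy'])/d['fy']*z,z,np.ones_like(z)],-1)@np.linalg.inv(d['world_to_cam']).T)[...,:3]
    br=d['image'].max(-1).astype(int)
    near=(z>0)&(abs(P[...,0]-.426)<.045)&(abs(P[...,1]-.166)<.03)
    for nm,lo,hi in(('z.01-.03',.01,.03),('z.03-.05',.03,.05),('.05-.07',.05,.07),('.07-.09',.07,.09)):
        m=near&(P[...,2]>lo)&(P[...,2]<hi)
        for t,k in(('dark',m&(br<110)),('light',m&(br>=110))):
            if k.sum()>3: print(c,nm,t,k.sum(),P[k].mean(0),P[k].min(0),P[k].max(0))
    print('tcp pix',pix(d,[.427,.1675,.027]))
E
```

```text
scene z.01-.03 light 134 [0.4193 0.1693 0.0203] [0.4123 0.1505 0.0101] [0.4323 0.1784 0.0299]
scene z.03-.05 light 150 [0.4204 0.1688 0.0403] [0.4121 0.1518 0.03  ] [0.4379 0.1788 0.0499]
scene .05-.07 dark 9 [0.4201 0.1694 0.0674] [0.4167 0.1643 0.0634] [0.4259 0.1743 0.0692]
scene .05-.07 light 98 [0.4224 0.1678 0.0577] [0.4143 0.153  0.0503] [0.437  0.1761 0.0699]
scene .07-.09 dark 121 [0.422  0.1715 0.0805] [0.4138 0.154  0.0702] [0.4368 0.1824 0.0899]
scene .07-.09 light 25 [0.4176 0.1681 0.0798] [0.415  0.1618 0.0712] [0.4202 0.1747 0.0892]
tcp pix [272.4971 379.8003]
wrist z.01-.03 dark 91 [0.433  0.158  0.0188] [0.4231 0.1498 0.0101] [0.44   0.1756 0.0297]
wrist z.01-.03 light 342 [0.4382 0.1649 0.0213] [0.4298 0.1536 0.0103] [0.4403 0.178  0.03  ]
wrist z.03-.05 dark 169 [0.4318 0.1598 0.0427] [0.422  0.1514 0.0304] [0.4374 0.1764 0.0499]
wrist z.03-.05 light 713 [0.4365 0.1651 0.0406] [0.4227 0.1514 0.0301] [0.4403 0.1785 0.0489]
wrist .05-.07 dark 359 [0.435  0.1644 0.0571] [0.4256 0.1535 0.05  ] [0.4385 0.1765 0.07  ]
wrist .05-.07 light 397 [0.4338 0.1626 0.0598] [0.4267 0.1539 0.0504] [0.4382 0.1764 0.0623]
wrist .07-.09 dark 1354 [0.4352 0.1666 0.081 ] [0.4311 0.1533 0.0701] [0.4384 0.1804 0.09  ]
wrist .07-.09 light 5 [0.4376 0.1729 0.0755] [0.4374 0.1729 0.0736] [0.4378 0.173  0.077 ]
tcp pix [318.4207 263.1017]
```

```bash
python3 - <<'E'
from h import *
a=snap('scene'); w=snap('wrist')
i=cv2.resize(a['image'][325:405,240:310],(525,600),interpolation=2); j=cv2.resize(w['image'][200:400,250:390],(275,393))
k=np.zeros((600,275,3),np.uint8); k[:393]=j
cv2.imwrite('pics/m2.png',np.hstack([i,k])[:,:,::-1])
d=a
for zz in(.0,.03,.06,.09): print(zz,(pix(d,[.427,.1675,zz])-[240,325])*7.5)
E
```

```text
0.0 [245.6595472  499.45676291]
0.03 [243.51123665 401.04896646]
0.06 [241.30768615 300.11078988]
0.09 [239.04673734 196.54336578]
```

View pics/m2.png

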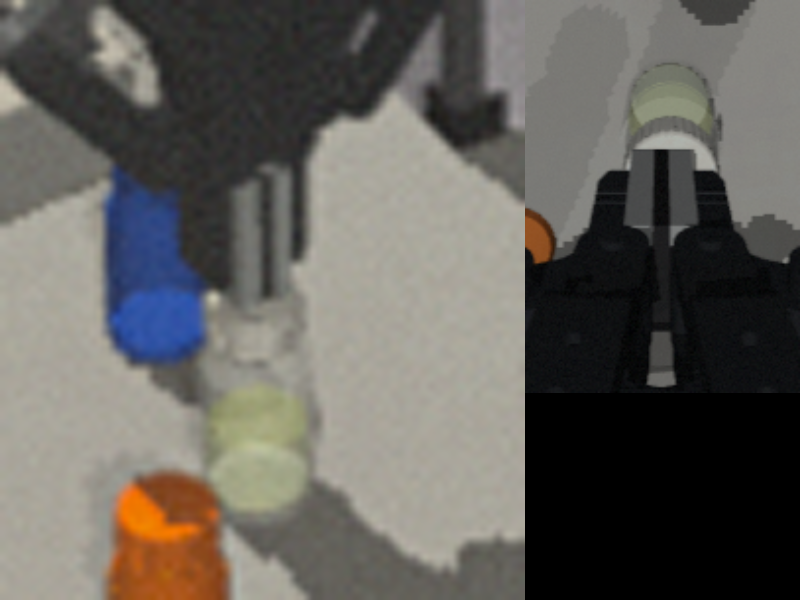

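```bash
python3 - <<'E'
from h import *
np.set_printoptions(precision=4,suppress=True)
d=snap('wrist')
for v in (262,268,274,280,290,300,310): print('w',v,[world(d,u,v).round(3).tolist() for u in(308,330)],d['image'][v,308])
d=snap('scene')
for v in (350,356,360,364,366,368,372): print('s',v,[world(d,u,v).round(3).tolist() for u in(272,277)],d['image'][v,272])
go([.427,.166,.15])
E
```

```text
w 262 [[0.435, 0.172, 0.046], [0.437, 0.161, 0.052]] [127 132 107]
w 268 [[0.436, 0.172, 0.055], [0.436, 0.161, 0.059]] [99 98 95]
w 274 [[0.435, 0.172, 0.06], [0.434, 0.161, 0.061]] [164 163 157]
w 280 [[0.438, 0.171, 0.074], [0.436, 0.162, 0.072]] [74 75 75]
w 290 [[0.438, 0.171, 0.083], [0.437, 0.162, 0.083]] [74 74 75]
w 300 [[0.438, 0.17, 0.092], [0.437, 0.162, 0.091]] [74 74 76]
w 310 [[0.438, 0.17, 0.099], [0.436, 0.162, 0.098]] [72 73 74]
s 350 [[0.419, 0.173, 0.1], [0.418, 0.163, 0.095]] [110 110 109]
s 356 [[0.418, 0.174, 0.088], [0.419, 0.162, 0.082]] [108 107 105]
s 360 [[0.419, 0.173, 0.079], [0.418, 0.164, 0.075]] [107 109 106]
s 364 [[0.417, 0.175, 0.072], [0.424, 0.159, 0.06]] [109 108 103]
s 366 [[0.427, 0.168, 0.058], [0.42, 0.162, 0.06]] [118 120 109]
s 368 [[0.422, 0.172, 0.059], [0.418, 0.164, 0.057]] [153 149 136]
s 372 [[0.421, 0.172, 0.051], [0.418, 0.163, 0.048]] [164 162 148]
d [ 0.0005  0.0035 -0.3084] rows 2.4676138578591433
pos [0.4269 0.1674 0.0266] t 5.5 q [ 0.22  0.27  1.99 -0.    0.88  1.9 ] F [-0.9  0.  -0.1] -0.0003905568425749961 0.0
```

Depth shows the shut fingertips at z≈0.069, while the state reports 0.027. That means the real tips are about 42 mm short of the reported TCP along the tool, so the fingers closed above the cap. The vial is still standing untouched. I'll open, go lower and check.

Request:
carry_out(delta_pos=[[0,0,0],[0,0,0],[0,0,0],[0,0,0],[0,0,0],[0,0,0],[0,0,0],[0,0,0],[0,0,0.05],[0,0,0.09],[0,0,0.09],[0,0,0.09]], turn=[[0,0,0],[0,0,0],[0,0,0],[0,0,0],[0,0,0],[0,0,0],[0,0,0],[0,0,0],[0,0,0],[0,0,0],[0,0,0],[0,0,0]], claw=[-1,-1,-1,-1,-1,-1,-1,-1,-1,-1,-1,-1])

```text
clock: 6.7
position: [0.427, 0.1674, -0.0093]
ee_rot: [0.0, 0.999, -0.052, -0.0]
contact_force: [0.8, 0.5, -0.2]
width: 0.0852
gripper_force: 0.0
```

Request:
carry_out(delta_pos=[[0,0,0],[0,0,0],[0,0,0],[0,0,0],[0,0,0],[0,0,0],[0,0,0],[0,0,0]], turn=[[0,0,0],[0,0,0],[0,0,0],[0,0,0],[0,0,0],[0,0,0],[0,0,0],[0,0,0]], claw=[1,1,1,1,1,1,1,1], force=25)

```text
clock: 7.5
position: [0.4273, 0.1674, -0.009]
ee_rot: [-0.0, 0.999, -0.052, 0.0]
contact_force: [-0.3, -0.3, 5.4]
width: 0.026
gripper_force: 25.2
```

```bash
python3 - <<'E'
from h import *
np.set_printoptions(precision=4,suppress=True)
for c in('scene','wrist'):
    d=snap(c); z=d['z_map']; v,u=np.mgrid[0:480,0:640]
    P=(np.stack([(u-d['cx'])/d['fx']*z,(v-d['cy'])/d['fy']*z,z,np.ones_like(z)],-1)@np.linalg.inv(d['world_to_cam']).T)[...,:3]
    near=(z>0)&(abs(P[...,0]-.426)<.035)&(abs(P[...,1]-.166)<.055)
    for lo in np.arange(.005,.09,.01):
        m=near&(abs(P[...,2]-lo)<.005); 
        if m.sum()>3: print(c,lo.round(3),m.sum(),P[m].mean(0),'y',P[m][:,1].min(),P[m][:,1].max())
go([.427,.166,.11])
E
```

```text
scene 0.005 713 [0.423  0.1618 0.0017] y 0.1111271566619989 0.22079277700616307
scene 0.015 68 [0.4191 0.1701 0.0153] y 0.15252743107860783 0.17957557581444566
scene 0.025 60 [0.4181 0.1702 0.0251] y 0.152798142723215 0.18645331710773344
scene 0.035 98 [0.4185 0.1692 0.0357] y 0.14289289913383163 0.19088556407230173
scene 0.045 145 [0.4208 0.1706 0.0445] y 0.13852504539773902 0.19421495466846783
scene 0.055 167 [0.4228 0.1696 0.0554] y 0.13997814543247555 0.22003014842666258
scene 0.065 135 [0.4237 0.1666 0.0635] y 0.14056444727054307 0.19443837438662853
scene 0.075 146 [0.422  0.1678 0.0759] y 0.12407361422801955 0.21024164923597938
scene 0.085 247 [0.4229 0.1648 0.0846] y 0.11657191755217977 0.21631908800066335
wrist 0.005 14673 [0.4371 0.162  0.0009] y 0.11100065363834073 0.22097047959845514
wrist 0.015 348 [0.4374 0.1635 0.015 ] y 0.15222717505256103 0.177933596840826
wrist 0.025 423 [0.4374 0.1646 0.0252] y 0.15335384154915013 0.1802054806769974
wrist 0.035 901 [0.4366 0.1658 0.0359] y 0.14080460550517218 0.19289305510496116
wrist 0.045 1888 [0.4346 0.1657 0.0446] y 0.1402157060808297 0.1933433770316471
wrist 0.055 2364 [0.4324 0.1685 0.0564] y 0.1403392133069483 0.1934487793828437
wrist 0.065 3262 [0.4288 0.1673 0.0628] y 0.1369149967716952 0.1967117504642591
wrist 0.075 2739 [0.4363 0.1666 0.0759] y 0.12116825149638966 0.21422446304523118
wrist 0.085 9092 [0.43   0.1674 0.085 ] y 0.11650923667903565 0.2171649624279885
d [-0.0001  0.0036 -0.2976] rows 2.3807745608693565
pos [ 0.4273  0.1674 -0.009 ] t 7.6 q [ 0.22  0.32  2.04 -0.    0.78  1.9 ] F [-0.4 -0.9  5.9] 0.02610591176701657 25.182684304600116
```

Gripped at 26 mm with 25 N. The fingertips are at z≈0.031, which fits the offset. Now lift and carry to cell_b.

Request:
carry_out(delta_pos=[[0,0,-0.08],[0,0,-0.18],[0,0,-0.275],[0.02,0.04,-0.275],[0.08,0.12,-0.275],[0.14,0.22,-0.275],[0.2,0.32,-0.275],[0.26,0.41,-0.275],[0.306,0.482,-0.275],[0.306,0.482,-0.275],[0.306,0.482,-0.275],[0.306,0.482,-0.275]], turn=[[0,0,0],[0,0,0],[0,0,0],[0,0,0],[0,0,0],[0,0,0],[0,0,0],[0,0,0],[0,0,0],[0,0,0],[0,0,0],[0,0,0]], claw=[1,1,1,1,1,1,1,1,1,1,1,1])

```text
clock: 8.8
position: [0.5276, -0.036, 0.1001]
ee_rot: [-0.0, 0.999, -0.052, -0.001]
contact_force: [-0.2, 0.6, -0.0]
width: 0.0262
gripper_force: 24.8
```

```bash
python3 - <<'E'
from h import *
a=snap('scene');b=snap('side'); w=snap('wrist')
i=cv2.resize(a['image'][220:350,240:410],(425,325),interpolation=2);j=cv2.resize(b['image'][200:370,260:440],(344,325),interpolation=2)
cv2.imwrite('pics/p1.png',np.hstack([i,j])[:,:,::-1]); cv2.imwrite('pics/p1w.png',w['image'][:,:,::-1])
for c in('scene','side','wrist'): print(c,[(np.array(q['point']).round(3).tolist(),round(q['score'],2)) for q in manip.place_of(c,'cell_b')])
go([.529,-.037,-.001],R=frame(-Z,-Y))
E
```

```text
scene [([0.522, -0.04, 0.004], 0.84), ([0.521, -0.09, 0.004], 0.83), ([0.536, 0.011, 0.003], 0.82), ([0.52, -0.14, 0.01], 0.68)]
side [([0.523, -0.092, 0.007], 0.95), ([0.52, -0.141, 0.002], 0.83), ([0.533, -0.035, 0.004], 0.77), ([0.536, 0.01, 0.006], 0.69), ([0.566, -0.187, 0.122], 0.52)]
wrist [([0.527, -0.044, 0.007], 0.92), ([0.523, -0.089, 0.006], 0.69), ([0.535, 0.006, 0.005], 0.63), ([0.52, -0.138, 0.005], 0.57)]
turn [ 0.    -0.     0.001]
d [0.0014 0.0018 0.2546] rows 2.0366658530456996
pos [ 0.5285 -0.0362  0.1008] t 9.1 q [-0.2   0.28  1.75 -0.    1.11  1.47] F [ 0.  -0.4  0. ] 0.02593101201406178 24.79310738533968
```

View pics/p1.png

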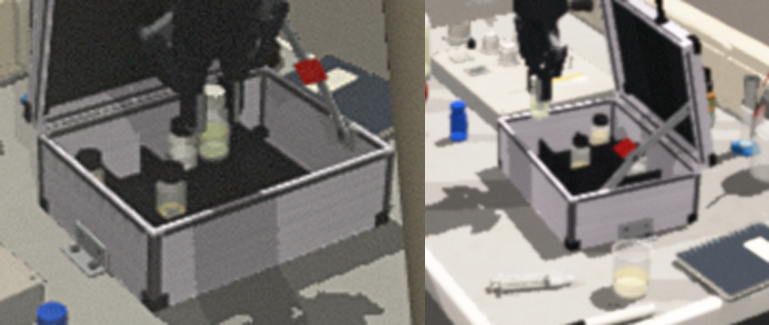

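The vial hangs upright over the front row and the stay's red plate is visible to the right. Lowering into cell_b.

Request:
carry_out(delta_pos=[[0.001,0.009,0.06],[0.001,0.009,0.13],[0.001,0.009,0.19],[0.001,0.009,0.22],[0.001,0.009,0.24],[0.001,0.009,0.252],[0.001,0.009,0.257],[0.001,0.009,0.257]], turn=[[0,0,0],[0,0,0],[0,0,0],[0,0,0],[0,0,0],[0,0,0],[0,0,0],[0,0,0]], claw=[1,1,1,1,1,1,1,1])

```text
clock: 9.9
position: [0.5293, -0.0407, -0.0017]
ee_rot: [0.0, 0.999, -0.052, 0.001]
contact_force: [0.6, 0.4, -0.0]
width: 0.026
gripper_force: 24.8
```

Request:
carry_out(delta_pos=[[0,0,0.004],[0,0,0.006],[0,0,0.006],[0,0,0.006],[0,0,0.006],[0,0,0.006],[0,0,0.006],[0,0,0.006],[0,0,-0.08],[0,0,-0.18],[0,0,-0.28]], turn=[[0,0,0],[0,0,0],[0,0,0],[0,0,0],[0,0,0],[0,0,0],[0,0,0],[0,0,0],[0,0,0],[0,0,0],[0,0,0]], claw=[1,1,-0.2,-0.2,-0.2,-0.2,-0.2,-0.2,-0.2,-0.2,-0.2])

```text
clock: 11.0
position: [0.5282, -0.0405, 0.1107]
ee_rot: [-0.0, 0.999, -0.052, -0.001]
contact_force: [0.9, 1.0, -0.1]
width: 0.0514
gripper_force: 0.0
```

```bash
python3 - <<'E'
from h import *
np.set_printoptions(precision=4,suppress=True)
d=snap('wrist'); z=d['z_map']; v,u=np.mgrid[0:480,0:640]
P=(np.stack([(u-d['cx'])/d['fx']*z,(v-d['cy'])/d['fy']*z,z,np.ones_like(z)],-1)@np.linalg.inv(d['world_to_cam']).T)[...,:3]
w=(z>0)&(abs(P[...,0]-.529)<.03)&(abs(P[...,1]+.04)<.025)&(P[...,2]>.055)&(P[...,2]<.075)&(d['image'].min(-1)>110); print(w.sum(),P[w].mean(0))
for c in('scene','side','wrist'):
    if c!='wrist': snap(c)
    print(c,[(np.array(q['point']).round(3).tolist(),round(q['score'],2)) for q in manip.place_of(c,'vial_1')])
    print(c,[(np.array(q['point']).round(3).tolist(),round(q['score'],2)) for q in manip.place_of(c,'knee_pad')])
b=snap('side');a=snap('scene')
for d in(a,b):
    z=d['z_map'];im=d['image'].astype(int)
    P=(np.stack([(u-d['cx'])/d['fx']*z,(v-d['cy'])/d['fy']*z,z,np.ones_like(z)],-1)@np.linalg.inv(d['world_to_cam']).T)[...,:3]
    r=(z>0)&(im[...,0]>120)&(im[...,1]<60)&(abs(P[...,0]-.57)<.05)&(abs(P[...,1]+.19)<.05); q=P[r]
    L=np.stack([(q-C)@X,(q-C)@Y,q[:,2]],1); print(r.sum(),L.mean(0),L.min(0),L.max(0))
R=frame(np.sin(.61)*X-np.cos(.61)*Z,-Y); print(R)
go([.5,-.18,.25],R=R)
i=cv2.resize(a['image'][220:350,240:410],(425,325),interpolation=2);j=cv2.resize(b['image'][200:370,260:440],(344,325),interpolation=2)
cv2.imwrite('pics/p2.png',np.hstack([i,j])[:,:,::-1])
E
```

```text
1223 [ 0.5221 -0.039   0.0647]
scene [([0.491, 0.149, 0.005], 0.86), ([0.589, -0.046, 0.004], 0.82), ([0.38, 0.221, -0.006], 0.64), ([0.648, -0.105, 0.005], 0.47)]
scene [([0.566, -0.188, 0.125], 0.48)]
side [([0.495, 0.149, 0.002], 0.69), ([0.591, -0.048, 0.006], 0.68), ([0.649, -0.11, 0.004], 0.61), ([0.53, -0.039, 0.008], 0.53), ([0.379, 0.223, 0.001], 0.52), ([0.651, 0.001, 0.004], 0.49)]
side [([0.583, -0.089, 0.0], 0.65), ([0.568, -0.188, 0.122], 0.63)]
wrist [([0.645, -0.104, 0.003], 0.92), ([0.588, -0.046, 0.006], 0.88), ([0.531, -0.046, 0.007], 0.74), ([0.386, 0.222, -0.001], 0.74), ([0.492, 0.144, -0.001], 0.73)]
wrist [([0.571, -0.186, 0.12], 0.88), ([0.529, -0.043, 0.008], 0.59)]
80 [-0.0081 -0.0984  0.1239] [-0.0217 -0.1112  0.1172] [ 0.0022 -0.0871  0.1311]
60 [-0.0093 -0.1037  0.1224] [-0.0187 -0.1182  0.1126] [ 0.     -0.0895  0.1299]
[[ 0.8153 -0.1028  0.5698]
 [-0.0843 -0.9947 -0.0589]
 [ 0.5729  0.     -0.8196]]
turn [ 0.     1.169 -0.001]
d [-0.0346  0.3541 -0.3532] rows 4.010394420263992
pos [ 0.5281 -0.0405  0.1087] t 11.55 q [-0.21  0.27  1.73 -0.    1.14  1.47] F [-0.4  0.3 -0.2] 0.05098856219076516 0.0
```

View pics/p2.png

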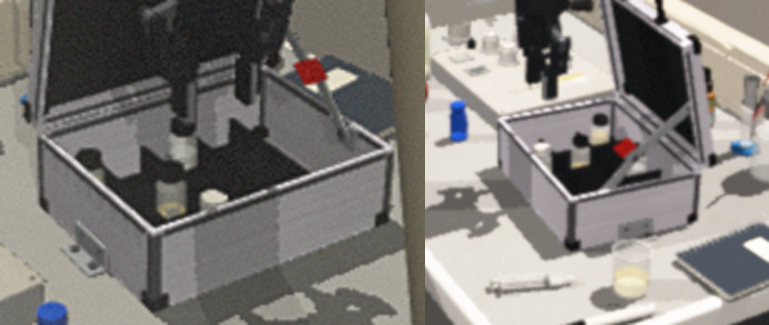

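White vial stands in cell_b at crop (214,198); the three black-capped vials are still standing. Next, the thumb plate.

Request:
carry_out(delta_pos=[[0,0.03,-0.1],[-0.01,0.1,-0.2],[-0.02,0.2,-0.3],[-0.035,0.28,-0.35],[-0.035,0.354,-0.353],[-0.035,0.354,-0.353],[-0.035,0.354,-0.353],[-0.035,0.354,-0.353]], turn=[[0,0,0],[0,0,0],[0,0.2,0],[0,0.4,0],[0,0.6,0],[0,0.6,0],[0,0.6,0],[0,0.6,0]], claw=[-0.2,-0.2,1,1,1,1,1,1])

```text
clock: 12.35
position: [0.5006, -0.1794, 0.2506]
ee_rot: [0.008, 0.986, -0.051, 0.156]
contact_force: [-0.3, -0.1, 0.1]
width: -0.0002
gripper_force: 0.0
```

```bash
python3 - <<'E'
from h import *
R=frame(np.sin(.61)*X-np.cos(.61)*Z,-Y); d=R[:,2]; K=np.array([.5675,-.1896,.1235])
go(K-.06*d+.041*d,R=R)
E
```

```text
turn [-0.002  0.567 -0.001]
d [0.0489 0.0083 0.309 ] rows 2.5037333594791664
pos [ 0.5006 -0.1794  0.2506] t 12.35 q [-0.59  0.01  1.74  0.16  1.12  1.04] F [-0.3 -0.1  0.1] -0.00022738747770195287 0.0
```

Request:
carry_out(delta_pos=[[0.01,0.002,0.05],[0.02,0.005,0.13],[0.03,0.008,0.2],[0.04,0.008,0.26],[0.049,0.008,0.309],[0.049,0.008,0.309],[0.049,0.008,0.309]], turn=[[0,0.28,0],[0,0.567,0],[0,0.567,0],[0,0.567,0],[0,0.567,0],[0,0.567,0],[0,0.567,0]], claw=[1,1,1,1,1,1,1])

```text
clock: 13.05
position: [0.5573, -0.1878, 0.1391]
ee_rot: [0.015, 0.953, -0.048, 0.3]
contact_force: [0.4, 0.1, -0.4]
width: 0.0001
gripper_force: 0.0
```

```bash
python3 - <<'E'
from h import *
np.set_printoptions(precision=4,suppress=True)
R=frame(np.sin(.61)*X-np.cos(.61)*Z,-Y); d=R[:,2]; K=np.array([.5675,-.1896,.1235])
go(K-.06*d+.041*d,K+.041*d,K+.061*d,R=R)
p=manip.get_state()['position']; R0=rot()
v,u=np.mgrid[0:480,0:640]
for c in('scene','side','wrist'):
    f=snap(c); z=f['z_map'];
    P=(np.stack([(u-f['cx'])/f['fx']*z,(v-f['cy'])/f['fy']*z,z,np.ones_like(z)],-1)@np.linalg.inv(f['world_to_cam']).T)[...,:3]
    L=(P-p)@R0   # tool frame
    m=(z>0)&(abs(L[...,0])<.016)&(abs(L[...,1])<.02)&(L[...,2]>-.09)&(L[...,2]<.012)
    if m.sum()>3: print(c,m.sum(),'toolz max',np.sort(L[m][:,2])[-6:],'x',L[m][:,0].min(),L[m][:,0].max(),'y',L[m][:,1].min(),L[m][:,1].max())
    im=f['image'].astype(int); r=(z>0)&(im[...,0]>110)&(im[...,1]<60)&(abs(P[...,0]-.57)<.04)&(abs(P[...,1]+.19)<.04)
    if r.sum()>3: print(c,'red in tool',r.sum(),L[r].mean(0),L[r].min(0),L[r].max(0))
s=f
a=snap('scene')['image'][200:330,300:460]; b=snap('side')['image'][200:330,290:430]
cv2.imwrite('pics/k1.png',np.hstack([cv2.resize(a,(400,325)),cv2.resize(b,(350,325))])[:,:,::-1])
E
```

```text
turn [-0.004  0.     0.002]
d [-0.0012  0.0019 -0.0008] rows 0.018690976019857974
d [-0.0011  0.0022  0.1492] rows 1.1938068371428443
d [-0.0011  0.0023  0.1992] rows 1.5937743153754487
pos [ 0.5573 -0.1878  0.1391] t 13.05 q [-0.66  0.09  2.11  0.67  0.51  0.49] F [ 0.4  0.1 -0.4] 0.0001492961588659112 0.0
scene 140 toolz max [-0.0438 -0.0436 -0.0424 -0.0414 -0.039  -0.0361] x -0.012659173323668303 0.010783720919994383 y -0.01835031882728441 0.019169100597836764
scene red in tool 83 [ 0.0003 -0.002   0.0185] [-0.0111 -0.0157  0.0142] [0.0123 0.0121 0.0229]
side 102 toolz max [-0.0396 -0.038  -0.0376 -0.037  -0.037  -0.0342] x -0.01331325111927238 0.011457871933940504 y -0.005031067027437061 0.019742314871725907
side red in tool 62 [-0.0011  0.0034  0.0194] [-0.0112 -0.0149  0.0141] [0.01   0.0172 0.0244]
wrist 5184 toolz max [-0.0431 -0.043  -0.043  -0.0427 -0.0425 -0.0423] x -0.011568961310317415 0.015127729843584702 y -0.019996394914521577 0.019977995206274402
wrist red in tool 1428 [ 0.0007 -0.0004  0.018 ] [-0.012  -0.0132  0.0151] [0.012  0.013  0.0266]
```

View pics/k1.png

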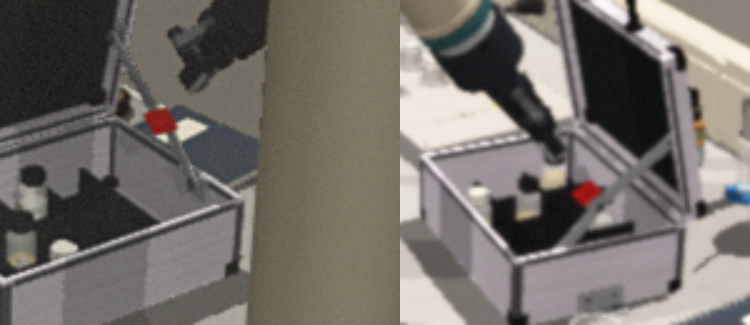

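The wrist depth confirms the offset lies along the tool: tip at −41 mm, with the plate centred 18.5 mm past the TCP. The tip has about 60 mm to go before contact. Pressing.

Request:
carry_out(delta_pos=[[0,0,0.07],[0,0,0.13],[0,0,0.148],[0,0,0.158],[0,0,0.168],[0,0,0.178],[0,0,0.188],[0,0,0.196],[0,0,0.204],[0,0,0.204]], turn=[[0,0,0],[0,0,0],[0,0,0],[0,0,0],[0,0,0],[0,0,0],[0,0,0],[0,0,0],[0,0,0],[0,0,0]], claw=[1,1,1,1,1,1,1,1,1,1])

```text
clock: 14.3
position: [0.6005, -0.1927, 0.0709]
ee_rot: [0.015, 0.953, -0.049, 0.299]
contact_force: [-6.7, 0.4, 0.2]
width: 0.0001
gripper_force: 2.4
```

```bash
cat >> h.py <<'E'
v_,u_=np.mgrid[0:480,0:640]
def cloud(c):
    f=snap(c); z=f['z_map']
    P=(np.stack([(u_-f['cx'])/f['fx']*z,(v_-f['cy'])/f['fy']*z,z,np.ones_like(z)],-1)@np.linalg.inv(f['world_to_cam']).T)[...,:3]
    return f,P,z>0
def loc(p): return np.stack([(p-C)@X,(p-C)@Y,p[...,2]],-1)
E
python3 - <<'E'
from h import *
np.set_printoptions(precision=4,suppress=True)
R=frame(np.sin(.61)*X-np.cos(.61)*Z,-Y)
go(R=R)
for c in('scene','side'):
    f,P,ok=cloud(c); L=loc(P); im=f['image'].astype(int)
    r=ok&(im[...,0]>110)&(im[...,1]<60)&(abs(L[...,0])<.06)&(abs(L[...,1]+.1)<.04)
    if r.sum(): print('red',r.sum(),L[r].mean(0))
    h=ok&(P[...,2]>.283)&(P[...,2]<.33)&(abs(L[...,0]-.05)<.08)&(abs(L[...,1])<.12)&(im.max(-1)<90)
    if h.sum(): print('handle',h.sum(),L[h].mean(0),L[h].min(0),L[h].max(0))
    print([(np.array(q['point']).round(3).tolist(),loc(np.array(q['point'])).round(3).tolist(),round(q['score'],2)) for q in manip.place_of(c,'lid_handle')])
E
```

```text
turn [-0.002  0.005 -0.001]
pos [ 0.6005 -0.1927  0.0709] t 14.3 q [-0.6   0.25  2.13  0.92  0.35  0.26] F [-6.7  0.4  0.2] 6.778487330681432e-05 2.386192395351827
red 43 [ 0.0007 -0.0955  0.0935]
handle 310 [0.0376 0.0019 0.3   ] [ 0.0313 -0.0552  0.283 ] [0.0486 0.0559 0.308 ]
[([0.646, -0.103, 0.005], [0.06, -0.007, 0.005], 0.32)]
red 31 [ 0.0014 -0.1068  0.094 ]
handle 107 [ 0.0364 -0.0114  0.2978] [ 0.0318 -0.0637  0.2835] [0.0454 0.0526 0.3063]
[([0.625, -0.093, 0.301], [0.038, 0.001, 0.301], 0.9), ([0.586, -0.088, 0.005], [-0.001, 0.002, 0.005], 0.59)]
```

The stay is broken: the plate is down at z 0.094 and the handle has moved to local x≈0.038. That puts the lid at about 1.26 rad, still up. Backing off.

Request:
carry_out(delta_pos=[[0,0,-0.05],[0,0,-0.15],[0,0,-0.27],[0,0,-0.39],[-0.05,0,-0.5],[-0.12,0,-0.58],[-0.12,0,-0.58],[-0.12,0,-0.58],[-0.12,0,-0.58]], turn=[[0,0,0],[0,0,0],[0,0,0],[0,-0.28,0],[0,-0.56,0],[0,-0.84,0],[0,-1,0],[0,-1,0],[0,-1,0]], claw=[1,1,1,1,1,0,0,0,0])

```text
clock: 15.4
position: [0.4324, -0.1756, 0.2348]
ee_rot: [0.002, 0.998, -0.051, 0.045]
contact_force: [-0.6, 0.8, 0.7]
width: 0.0428
gripper_force: 0.0
```

```bash
python3 - <<'E'
from h import *
go(C-.04*X+.34*Z,R=frame(-Z,X))
for c in('scene','side'):
    snap(c); print([(np.array(q['point']).round(3).tolist(),loc(np.array(q['point'])).round(3).tolist(),round(q['score'],2)) for q in manip.place_of(c,'lid_handle')])
E
```

```text
turn [ 0.133 -0.136 -2.996]
d [ 0.2846 -0.2526 -0.2382] rows 3.591622879211806
pos [ 0.4324 -0.1756  0.2348] t 15.4 q [-0.57  0.04  1.71  0.04  1.32  1.09] F [-0.6  0.8  0.7] 0.042812572620283755 0.0
[([0.627, -0.093, 0.302], [0.04, 0.002, 0.302], 0.96), ([0.538, 0.013, 0.004], [-0.059, 0.097, 0.004], 0.46)]
[([0.624, -0.096, 0.301], [0.038, -0.002, 0.301], 0.64)]
```

Request:
carry_out(delta_pos=[[0,0,-0.1],[0.05,-0.05,-0.2],[0.15,-0.12,-0.26],[0.25,-0.2,-0.29],[0.285,-0.252,-0.29],[0.285,-0.252,-0.29]], turn=[[0,0,0],[0,-0.1,-0.3],[0,-0.17,-0.6],[0,-0.17,-0.9],[0,-0.17,-1],[0,-0.17,-1]], claw=[0,0,0,0,0,0])

```text
clock: 16.2
position: [0.5473, -0.0838, 0.3599]
ee_rot: [0.01, 0.977, 0.211, -0.002]
contact_force: [-0.7, -0.7, -1.1]
width: 0.0427
gripper_force: 0.0
```

Request:
carry_out(delta_pos=[[0,0,0],[0,0,0],[0,0,0],[0,0,0],[0,0,0]], turn=[[0,0,-0.3],[0,0,-0.6],[0,0,-0.9],[0,0,-1],[0,0,-1]], claw=[0,0,0,0,0])

```text
clock: 16.7
position: [0.5436, -0.0871, 0.3601]
ee_rot: [0.01, 0.891, 0.453, -0.006]
contact_force: [-0.3, -0.5, -0.1]
width: 0.0428
gripper_force: 0.0
```

```bash
python3 - <<'E'
from h import *
go(C+.039*X+.335*Z,R=frame(-Z,X))
E
```

```text
turn [ 0.014  0.042 -1.006]
d [0.108  0.1751 0.063 ] rows 1.7214530807675101
pos [ 0.5436 -0.0871  0.3601] t 16.7 q [-0.27  0.19  1.22 -0.02  1.72  0.36] F [-0.3 -0.5 -0.1] 0.04279764096164205 0.0
```

Request:
carry_out(delta_pos=[[0,0,0],[0,0,0],[0,0,0],[0,0,0],[0.05,0.08,0.03],[0.108,0.175,0.063],[0.108,0.175,0.063],[0.108,0.175,0.063],[0.108,0.175,0.063]], turn=[[0,0,-0.28],[0,0,-0.56],[0.01,0.04,-0.84],[0.014,0.04,-1],[0.014,0.04,-1],[0.014,0.04,-1],[0.014,0.04,-1],[0.014,0.04,-1],[0.014,0.04,-1]], claw=[0,0,0,0,0,0,0,0,0])

```text
clock: 17.6
position: [0.6257, -0.0934, 0.3362]
ee_rot: [0.001, 0.743, 0.669, -0.0]
contact_force: [-0.5, -0.3, -0.6]
width: 0.0426
gripper_force: 0.0
```

```bash
python3 - <<'E'
from h import *
np.set_printoptions(precision=4,suppress=True)
go(C+.0385*X+.237*Z,R=frame(-Z,X)); p=manip.get_state()['position']; print(loc(p))
for c in('scene','side','wrist'):
    f,P,ok=cloud(c); L=loc(P); im=f['image'].astype(int)
    h=ok&(P[...,2]>.29)&(P[...,2]<.315)&(abs(L[...,0]-.04)<.04)&(abs(L[...,1])<.035)
    if h.sum()>3: print(c,'bar',h.sum(),L[h].mean(0),L[h].min(0),L[h].max(0))
    t=ok&(P[...,2]>.33)&(P[...,2]<.40)&(abs(L[...,0]-.04)<.06)&(abs(L[...,1])<.035)
    if t.sum()>3: print(c,'tips',t.sum(),L[t].mean(0),L[t].min(0),L[t].max(0))
    print([(loc(np.array(q['point'])).round(3).tolist(),round(q['score'],2)) for q in manip.place_of(c,'lid_handle')])
E
```

```text
turn [ 0.001  0.002 -0.005]
d [-0.0012 -0.0016  0.248 ] rows 1.9842401339466604
pos [ 0.6257 -0.0934  0.3362] t 17.6 q [-0.26  0.33  1.09 -0.    1.72 -0.15] F [-0.5 -0.3 -0.6] 0.04258015470617463 0.0
[0.0391 0.0006 0.3362]
scene bar 169 [0.0367 0.0012 0.302 ] [ 0.0312 -0.0346  0.2932] [0.0442 0.0349 0.308 ]
scene tips 239 [0.0353 0.0023 0.3889] [ 0.0018 -0.0134  0.3764] [0.0762 0.0131 0.3998]
[([0.039, -0.0, 0.3], 0.58)]
side bar 72 [ 0.0358 -0.0008  0.3017] [ 0.0303 -0.0346  0.2935] [0.0435 0.0346 0.3064]
side tips 137 [ 0.0363 -0.0044  0.3891] [ 0.003  -0.0183  0.376 ] [0.074  0.0145 0.4   ]
[([0.038, -0.002, 0.298], 0.81), ([-0.002, 0.004, 0.003], 0.4)]
wrist bar 1767 [0.039  0.0019 0.3046] [ 0.0331 -0.0348  0.2989] [0.045  0.035  0.3074]
wrist tips 1931 [0.0383 0.0061 0.3908] [ 0.0033 -0.0105  0.3763] [0.0735 0.0128 0.4   ]
[([0.038, -0.001, 0.296], 0.66), ([-0.062, 0.037, 0.007], 0.45), ([-0.061, 0.043, 0.007], 0.42)]
```

Request:
carry_out(delta_pos=[[0,0,0.08],[0,0,0.16],[0,0,0.22],[0,0,0.24],[0,0,0.24],[0,0,0.24],[0,0,0.24],[0,0,0.24],[0,0,0.24],[0,0,0.24],[0,0,0.24],[0,0,0.24]], turn=[[0,0,0],[0,0,0],[0,0,0],[0,0,0],[0,0,0],[0,0,0],[0,0,0],[0,0,0],[0,0,0],[0,0,0],[0,0,0],[0,0,0]], claw=[0,0,0,0,0,0.3,0.5,0.6,1,1,1,1], force=20)

```text
clock: 19.1
position: [0.6272, -0.0935, 0.241]
ee_rot: [0.001, 0.743, 0.669, 0.0]
contact_force: [-0.8, 0.6, 5.1]
width: 0.0115
gripper_force: 19.7
```

```bash
python3 - <<'E'
from h import *
np.set_printoptions(precision=4,suppress=True)
go(R=frame(-Z,X)); s=manip.get_state(); p=loc(s['position']); R0=rot()
b0=p+[0,0,.060]; print('bar est local',b0)
H=np.array([.095,0,.078]); v=b0-H; r=np.hypot(v[0],v[2]); a0=np.arctan2(v[2],-v[0]); print('r',r,'angle',a0)
for a in np.append(np.arange(a0,.053,-.06),.053):
    q=H+.5*0+np.array([-r*np.cos(a),0,r*np.sin(a)]); w=(q-b0); d=R0.T@(w[0]*X+w[2]*Z)/.4; print(round(a-.053,3),d.round(3))
E
```

```text
turn [ 0.005  0.003 -0.002]
pos [ 0.6272 -0.0935  0.241 ] t 19.1 q [-0.26  0.34  1.29 -0.    1.5  -0.15] F [-0.8  0.6  5.1] 0.0115275666601354 19.732934832572937
bar est local [0.0405 0.0007 0.301 ]
r 0.2295166603039372 angle 1.3312399427770465
1.278 [0. 0. 0.]
1.218 [-0.    -0.033  0.009]
1.158 [-0.    -0.066  0.02 ]
1.098 [-0.    -0.098  0.033]
1.038 [-0.    -0.129  0.048]
0.978 [-0.    -0.159  0.065]
0.918 [-0.    -0.188  0.083]
0.858 [-0.    -0.216  0.103]
0.798 [-0.    -0.242  0.125]
0.738 [-0.    -0.268  0.149]
0.678 [-0.    -0.291  0.173]
0.618 [-0.    -0.314  0.2  ]
0.558 [-0.    -0.334  0.227]
0.498 [-0.    -0.353  0.256]
0.438 [-0.    -0.371  0.286]
0.378 [-0.    -0.386  0.317]
0.318 [-0.    -0.399  0.348]
0.258 [ 0.    -0.411  0.381]
0.198 [ 0.    -0.421  0.414]
0.138 [ 0.    -0.428  0.447]
0.078 [ 0.    -0.434  0.481]
0.018 [ 0.    -0.438  0.515]
0.0 [ 0.    -0.438  0.526]
```

The bar is held at 11.5 mm. Lowering along the arc in small steps.

Request:
carry_out(delta_pos=[[0,-0.016,0.004],[0,-0.033,0.009],[0,-0.05,0.014],[0,-0.066,0.02],[0,-0.082,0.026],[0,-0.098,0.033],[0,-0.113,0.04],[0,-0.129,0.048],[0,-0.144,0.056],[0,-0.159,0.065]], turn=[[0,0,0],[0,0,0],[0,0,0],[0,0,0],[0,0,0],[0,0,0],[0,0,0],[0,0,0],[0,0,0],[0,0,0]], claw=[1,1,1,1,1,1,1,1,1,1])

```text
clock: 20.1
position: [0.563, -0.0869, 0.213]
ee_rot: [0.001, 0.743, 0.669, -0.0]
contact_force: [0.4, -1.5, -0.9]
width: 0.0113
gripper_force: 20.4
```

```bash
cat > arc.py <<'E'
from h import *
np.set_printoptions(precision=4,suppress=True)
s=manip.get_state(); p=loc(s['position']); R0=rot()
b0=p+[0,0,.060]; H=np.array([.095,0,.078]); v=b0-H; a0=np.arctan2(v[2],-v[0])
print('t',s['clock'],'bar',b0,'r',np.hypot(v[0],v[2]),'lid',a0-.053,'F',s['contact_force'],'tool F',R0.T@s['contact_force'],'w',s['width'],s['gripper_force'],'q',s['qpos'].round(2))
c=b0; r0=np.hypot(v[0],v[2])
for a in np.append(np.arange(a0-.03,.053,-.03),.053)[:24]:
    q=H+np.array([-r0*np.cos(a),0,r0*np.sin(a)]); w=q-b0; print(round(a-.053,3),(w[0]/.4).round(3),(-w[2]/.4).round(3))
E
python3 arc.py
```

```text
t 20.1 bar [-0.0239  0.0006  0.273 ] r 0.22839724164406092 lid 0.9700372797355036 F [ 0.439  -1.4742 -0.8898] tool F [-1.4194  0.5898  0.8919] w 0.01132062274512114 20.402469635009766 q [-0.27  0.26  1.48 -0.    1.4  -0.17]
0.94 -0.014 0.009
0.91 -0.029 0.019
0.88 -0.043 0.029
0.85 -0.056 0.039
0.82 -0.07 0.05
0.79 -0.082 0.061
0.76 -0.095 0.073
0.73 -0.107 0.085
0.7 -0.119 0.097
0.67 -0.131 0.11
0.64 -0.142 0.123
0.61 -0.153 0.136
0.58 -0.163 0.15
0.55 -0.173 0.164
0.52 -0.182 0.178
0.49 -0.191 0.192
0.46 -0.2 0.207
0.43 -0.208 0.222
0.4 -0.216 0.238
0.37 -0.223 0.253
0.34 -0.23 0.269
0.31 -0.236 0.285
0.28 -0.242 0.301
0.25 -0.248 0.317
```

Request:
carry_out(delta_pos=[[0,-0.014,0.009],[0,-0.029,0.019],[0,-0.043,0.029],[0,-0.056,0.039],[0,-0.07,0.05],[0,-0.082,0.061],[0,-0.095,0.073],[0,-0.107,0.085],[0,-0.119,0.097],[0,-0.131,0.11],[0,-0.142,0.123],[0,-0.153,0.136]], turn=[[0,0,0],[0,0,0],[0,0,0],[0,0,0],[0,0,0],[0,0,0],[0,0,0],[0,0,0],[0,0,0],[0,0,0],[0,0,0],[0,0,0]], claw=[1,1,1,1,1,1,1,1,1,1,1,1])

```text
clock: 21.3
position: [0.5023, -0.0805, 0.1587]
ee_rot: [0.001, 0.743, 0.669, -0.0]
contact_force: [-1.1, -4.3, -0.7]
width: 0.0111
gripper_force: 20.4
```

```bash
python3 arc.py
```

```text
t 21.3 bar [-0.085   0.0008  0.2187] r 0.22849374013148352 lid 0.6105736774707422 F [-1.0601 -4.2836 -0.7116] tool F [-4.3699 -0.6092  0.7162] w 0.011105478030692792 20.42563498020172 q [-0.29  0.2   1.7  -0.    1.24 -0.19]
0.581 -0.01 0.014
0.551 -0.02 0.028
0.521 -0.03 0.042
0.491 -0.039 0.056
0.461 -0.048 0.071
0.431 -0.056 0.086
0.401 -0.063 0.102
0.371 -0.071 0.117
0.341 -0.078 0.133
0.311 -0.084 0.149
0.281 -0.09 0.165
0.251 -0.095 0.181
0.221 -0.1 0.198
0.191 -0.104 0.214
0.161 -0.108 0.231
0.131 -0.112 0.248
0.101 -0.114 0.264
0.071 -0.117 0.281
0.041 -0.119 0.298
0.011 -0.12 0.316
0.0 -0.12 0.322
```

Request:
carry_out(delta_pos=[[-0.001,-0.01,0.014],[-0.002,-0.02,0.028],[-0.003,-0.03,0.042],[-0.004,-0.039,0.056],[-0.005,-0.048,0.071],[-0.005,-0.056,0.086],[-0.005,-0.063,0.102],[-0.005,-0.071,0.117],[-0.005,-0.078,0.133],[-0.005,-0.084,0.149],[-0.005,-0.09,0.165],[-0.005,-0.095,0.181]], turn=[[0,0,0],[0,0,0],[0,0,0],[0,0,0],[0,0,0],[0,0,0],[0,0,0],[0,0,0],[0,0,0],[0,0,0],[0,0,0],[0,0,0]], claw=[1,1,1,1,1,1,1,1,1,1,1,1])

```text
clock: 22.5
position: [0.4642, -0.0771, 0.086]
ee_rot: [-0.001, 0.743, 0.669, 0.001]
contact_force: [-0.0, 5.9, 0.1]
width: 0.0113
gripper_force: 20.6
```

```bash
python3 arc.py
```

```text
t 22.5 bar [-0.1232  0.0003  0.146 ] r 0.22859230280431778 lid 0.24914357207724386 F [-0.0303  5.9408  0.0512] tool F [ 5.9051 -0.6516 -0.0416] w 0.011296363553681936 20.61131626367569 q [-0.31  0.21  1.89  0.    1.04 -0.21]
0.219 -0.005 0.016
0.189 -0.009 0.033
0.159 -0.013 0.05
0.129 -0.016 0.067
0.099 -0.019 0.083
0.069 -0.022 0.1
0.039 -0.023 0.117
0.009 -0.025 0.135
0.0 -0.025 0.14
```

Request:
carry_out(delta_pos=[[0.001,-0.005,0.016],[0.002,-0.009,0.033],[0.002,-0.013,0.05],[0.002,-0.016,0.067],[0.002,-0.019,0.083],[0.002,-0.021,0.096],[0.002,-0.022,0.108],[0.002,-0.023,0.117],[0.002,-0.024,0.126],[0.002,-0.025,0.133],[0.002,-0.025,0.138],[0.002,-0.025,0.138]], turn=[[0,0,0],[0,0,0],[0,0,0],[0,0,0],[0,0,0],[0,0,0],[0,0,0],[0,0,0],[0,0,0],[0,0,0],[0,0,0],[0,0,0]], claw=[1,1,1,1,1,1,1,1,1,1,1,1])

```text
clock: 23.7
position: [0.4541, -0.0764, 0.0308]
ee_rot: [-0.0, 0.743, 0.669, -0.001]
contact_force: [-1.7, 4.7, -1.9]
width: 0.0112
gripper_force: 20.8
```

```bash
python3 arc.py; python3 - <<'E'
from h import *
f,P,ok=cloud('scene'); L=loc(P)
for x0 in(-.07,-.03,.01,.05): 
    m=ok&(abs(L[...,0]-x0)<.012)&(abs(L[...,1])<.09)&(P[...,2]>.08)&(P[...,2]<.14); print(x0,m.sum(),np.median(P[m][:,2]) if m.any() else 0)
E
```

```text
t 23.7 bar [-0.1334 -0.0001  0.0908] r 0.22875277850009518 lid 0.002957417307332358 F [-1.7108  4.6841 -1.8585] tool F [ 4.4811 -2.1868  1.8599] w 0.011183226661485322 20.837749242782593 q [-0.32  0.27  1.98 -0.    0.89 -0.21]
0.0 -0.0 0.002
-0.07 287 0.10462005150013931
-0.03 303 0.1044178630445245
0.01 354 0.10426364021672907
0.05 389 0.10383873483148864
```

Request:
carry_out(delta_pos=[[0,0,0.003],[0,0,0.006],[0,0,0.008],[0,0,0.008]], turn=[[0,0,0],[0,0,0],[0,0,0],[0,0,0]], claw=[1,1,1,1])

```text
clock: 24.15
position: [0.454, -0.0764, 0.0286]
ee_rot: [-0.0, 0.743, 0.669, -0.001]
contact_force: [-4.8, 5.6, 5.1]
width: 0.011
gripper_force: 21.4
```

Request:
carry_out(delta_pos=[[0,0,0.003],[0,0,0.005],[0,0,0.005]], turn=[[0,0,0],[0,0,0],[0,0,0]], claw=[1,1,1])

```text
clock: 24.45
position: [0.454, -0.0764, 0.0282]
ee_rot: [0.0, 0.743, 0.669, -0.0]
contact_force: [-6.9, 6.3, 19.4]
width: 0.0111
gripper_force: 22.6
```

The force rises stiffly with no further motion, so the lid is shut. Unload, open a little and withdraw straight up.

Request:
carry_out(delta_pos=[[0,0,-0.005],[0,0,-0.005],[0,0,-0.005],[0,0,-0.005],[0,0,-0.005],[0,0,-0.03],[0,0,-0.07],[0,0,-0.12],[0,0,-0.2],[0,0,-0.3],[0,0,-0.3]], turn=[[0,0,0],[0,0,0],[0,0,0],[0,0,0],[0,0,0],[0,0,0],[0,0,0],[0,0,0],[0,0,0],[0,0,0],[0,0,0]], claw=[1,0.4,0.4,0.4,0.4,0.4,0.4,0.4,0.4,0.4,0.4])

```text
clock: 25.55
position: [0.4592, -0.0781, 0.152]
ee_rot: [0.006, 0.743, 0.669, 0.003]
contact_force: [0.8, 0.2, 0.7]
width: 0.0255
gripper_force: 0.0
```

```bash
python3 - <<'E'
from h import *
f,P,ok=cloud('scene'); L=loc(P)
for x0 in(-.07,-.03,.01,.05,.08): 
    m=ok&(abs(L[...,0]-x0)<.012)&(abs(L[...,1])<.09)&(P[...,2]>.08)&(P[...,2]<.14); print(x0,m.sum(),np.median(P[m][:,2]) if m.any() else 0)
b=snap('side'); i=cv2.resize(f['image'][160:460,170:450],(400,428)); j=cv2.resize(b['image'][160:400,200:440],(400,428))
cv2.imwrite('pics/e.png',np.hstack([i,j])[:,:,::-1])
for q in('beaker','pipette_bulb','lid_handle'): print(q,[(np.array(r['point']).round(3).tolist(),round(r['score'],2)) for r in manip.place_of('scene',q)+manip.place_of('side',q)])
go()
E
```

```text
-0.07 503 0.10323613124049691
-0.03 462 0.10340166641832527
0.01 436 0.10332231806827186
0.05 407 0.10346478903836775
0.08 379 0.10325496584104532
beaker [([0.501, -0.315, -0.003], 0.56)]
pipette_bulb [([0.475, 0.289, 0.0], 0.78), ([0.477, 0.293, -0.001], 0.68)]
lid_handle [([0.456, -0.077, 0.088], 0.67), ([0.45, -0.08, 0.09], 0.91), ([0.524, -0.092, 0.007], 0.4)]
pos [ 0.4542 -0.0765  0.1453] t 25.95 q [-0.32  0.14  1.81 -0.    1.19 -0.21] F [0.  0.2 0.1] 0.025745229784074626 0.0
```

View pics/e.png

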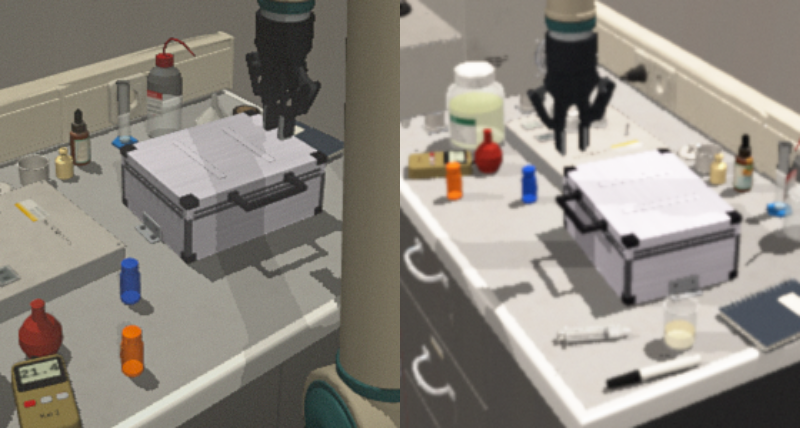

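The lid lies flat and level at 0.103 m across its whole depth, and the handle is at 0.09 m. The beaker and bulb are where they started, and the gripper is clear.

```bash
python3 -c "
from rig import manip
print(manip.sign_off())"
```

```text
the job is handed in; nothing more can be done
None
```

Handed in at 26 s: the white-capped vial was last seen upright in cell_b before the lid closed, the stay was broken with the lid still up, the lid was lowered under grip until fully shut, and the beaker and bulb did not move.

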